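Pack the studio tins by heft

TASK

Three closed tins of parts look alike but differ in weight: heft them to find out which is which, then pack them as one straight, upright column in the empty square bay of the plywood crate. The heaviest goes in first, at the bottom, the middle one on it and the lightest on top; set each one down rather than dropping it, leave them free-standing, and leave the brush pot, screwdriver, pliers and faceted piece where they are.

Things in the scene. Friction and masses are not known exactly. Their poses are not given: they have to be found in the camera images.
- tin_a_center (a point): Centre (half-way up, on the axis) of the round closed tin with the orange lid: aluminium side, 60 mm diameter, 46 mm high with its flat lid, standing upright on the bench (z axis up). The three tins are alike but for lid colour. Each weighs between 0.1 and 0.8 kg, any two differ by at least 0.15 kg, and which is heavy changes every time and cannot be seen. Lid and side are firm; 30 N of grip is safe.
- tin_b_center (a point): Centre (half-way up, on the axis) of the round closed tin with the green lid: aluminium side, 60 mm diameter, 46 mm high with its flat lid, standing upright on the bench (z axis up). The three tins are alike but for lid colour. Each weighs between 0.1 and 0.8 kg, any two differ by at least 0.15 kg, and which is heavy changes every time and cannot be seen. Lid and side are firm; 30 N of grip is safe.
- tin_c_center (a point): Centre (half-way up, on the axis) of the round closed tin with the blue lid: aluminium side, 60 mm diameter, 46 mm high with its flat lid, standing upright on the bench (z axis up). The three tins are alike but for lid colour. Each weighs between 0.1 and 0.8 kg, any two differ by at least 0.15 kg, and which is heavy changes every time and cannot be seen. Lid and side are firm; 30 N of grip is safe.
- bay (a point): Centre of the inner floor of the empty bay of the plywood crate, on the floor's surface, 8 mm above the bench. The bay is square, 140 x 140 mm inside, its sides along this frame's x and y; its walls are 8 mm thick and rise 52 mm above this floor (60 mm above the bench). The crate (156 x 234 x 60 mm, fixed to the bench) extends towards +y of this frame, where its second bay, from 78 to 148 mm from this point, is already full of coloured faceted tiles, lower than the rim.
- crate: The whole crate; origin at the centre of its underside, 39 mm along +y from the empty bay's centre and 8 mm below its floor; axes along the crate's sides.
- brush_pot_mid (a point): Bystander: blue ceramic pot with three brushes, 68 mm diameter, pot 90 mm high, brushes to 175 mm; this point is on its axis 45 mm up.
- screwdriver: Bystander: screwdriver with red handle lying on the bench; its x axis runs from handle to tip.
- facet: Bystander: green six-sided faceted piece, 68 mm wide, 42 mm high; origin at the centre of its underside.
- pliers: Bystander: pliers with yellow handles lying on the bench, about 170 mm long, 14 mm high; origin at the pivot's underside, jaws along +x.
- tin_a: The tin with the orange lid; origin at the centre of its underside, 23 mm below its centre, z axis up.
- tin_b: The tin with the green lid; origin at the centre of its underside, 23 mm below its centre, z axis up.
- tin_c: The tin with the blue lid; origin at the centre of its underside, 23 mm below its centre, z axis up.
There are look-alikes about, which are no part of the job. What is shaped like the tin_c but pink or white is not meant.

How it is judged:
On the way:
1. the heaviest tin stands upright on the floor of the empty bay, released, with nothing on it yet (((x of tin_a_center in the frame of bay between -0.042 and 0.042 m and y of tin_a_center in the frame of bay between -0.042 and 0.042 m and z of tin_a_center in the frame of bay between 0.017 and 0.029 m and angle between tin_a_center's own z axis and vertical below 0.08 rad and contact force between tin_a and crate above 5.2 N and contact force between tin_a and the fingers below 0.2 N and contact force between tin_a and tin_b below 0.1 N and contact force between tin_a and tin_c below 0.1 N) or (x of tin_b_center in the frame of bay between -0.042 and 0.042 m and y of tin_b_center in the frame of bay between -0.042 and 0.042 m and z of tin_b_center in the frame of bay between 0.017 and 0.029 m and angle between tin_b_center's own z axis and vertical below 0.08 rad and contact force between tin_b and crate above 5.2 N and contact force between tin_b and the fingers below 0.2 N and contact force between tin_b and tin_a below 0.1 N and contact force between tin_b and tin_c below 0.1 N) or (x of tin_c_center in the frame of bay between -0.042 and 0.042 m and y of tin_c_center in the frame of bay between -0.042 and 0.042 m and z of tin_c_center in the frame of bay between 0.017 and 0.029 m and angle between tin_c_center's own z axis and vertical below 0.08 rad and contact force between tin_c and crate above 5.2 N and contact force between tin_c and the fingers below 0.2 N and contact force between tin_c and tin_a below 0.1 N and contact force between tin_c and tin_b below 0.1 N))), for 0.2 s.
At the end, for the whole second after the job is handed in: All three tins at rest in one upright column (tilt under 0.08 rad) in the empty bay: heaviest on the floor, within 42 mm of the bay's centre along each side, then the middle, then the lightest (judged by the load on each tin), each within 15 mm of the axis of the one below (((x of tin_a_center in the frame of bay between -0.042 and 0.042 m and y of tin_a_center in the frame of bay between -0.042 and 0.042 m and z of tin_a_center in the frame of bay between 0.017 and 0.029 m and angle between each of tin_a_center, tin_b_center, tin_c_center's own z axis and vertical below 0.08 rad and linear speed of each of tin_a, tin_b, tin_c below 0.02 m/s and z of tin_b_center in the frame of bay between 0.063 and 0.075 m and z of tin_c_center in the frame of bay between 0.109 and 0.121 m and horizontal distance between tin_a_center and tin_b_center below 0.015 m and horizontal distance between tin_b_center and tin_c_center below 0.015 m and contact force between tin_b and tin_a below 6.9 N and contact force between tin_c and tin_b between 0.5 and 2.6 N) or (x of tin_a_center in the frame of bay between -0.042 and 0.042 m and y of tin_a_center in the frame of bay between -0.042 and 0.042 m and z of tin_a_center in the frame of bay between 0.017 and 0.029 m and angle between each of tin_a_center, tin_c_center, tin_b_center's own z axis and vertical below 0.08 rad and linear speed of each of tin_a, tin_c, tin_b below 0.02 m/s and z of tin_c_center in the frame of bay between 0.063 and 0.075 m and z of tin_b_center in the frame of bay between 0.109 and 0.121 m and horizontal distance between tin_a_center and tin_c_center below 0.015 m and horizontal distance between tin_c_center and tin_b_center below 0.015 m and contact force between tin_c and tin_a below 6.9 N and contact force between tin_b and tin_c between 0.5 and 2.6 N) or (x of tin_b_center in the frame of bay between -0.042 and 0.042 m and y of tin_b_center in the frame of bay between -0.042 and 0.042 m and z of tin_b_center in the frame of bay between 0.017 and 0.029 m and angle between each of tin_b_center, tin_a_center, tin_c_center's own z axis and vertical below 0.08 rad and linear speed of each of tin_b, tin_a, tin_c below 0.02 m/s and z of tin_a_center in the frame of bay between 0.063 and 0.075 m and z of tin_c_center in the frame of bay between 0.109 and 0.121 m and horizontal distance between tin_b_center and tin_a_center below 0.015 m and horizontal distance between tin_a_center and tin_c_center below 0.015 m and contact force between tin_a and tin_b below 6.9 N and contact force between tin_c and tin_a between 0.5 and 2.6 N) or (x of tin_b_center in the frame of bay between -0.042 and 0.042 m and y of tin_b_center in the frame of bay between -0.042 and 0.042 m and z of tin_b_center in the frame of bay between 0.017 and 0.029 m and angle between each of tin_b_center, tin_c_center, tin_a_center's own z axis and vertical below 0.08 rad and linear speed of each of tin_b, tin_c, tin_a below 0.02 m/s and z of tin_c_center in the frame of bay between 0.063 and 0.075 m and z of tin_a_center in the frame of bay between 0.109 and 0.121 m and horizontal distance between tin_b_center and tin_c_center below 0.015 m and horizontal distance between tin_c_center and tin_a_center below 0.015 m and contact force between tin_c and tin_b below 6.9 N and contact force between tin_a and tin_c between 0.5 and 2.6 N) or (x of tin_c_center in the frame of bay between -0.042 and 0.042 m and y of tin_c_center in the frame of bay between -0.042 and 0.042 m and z of tin_c_center in the frame of bay between 0.017 and 0.029 m and angle between each of tin_c_center, tin_a_center, tin_b_center's own z axis and vertical below 0.08 rad and linear speed of each of tin_c, tin_a, tin_b below 0.02 m/s and z of tin_a_center in the frame of bay between 0.063 and 0.075 m and z of tin_b_center in the frame of bay between 0.109 and 0.121 m and horizontal distance between tin_c_center and tin_a_center below 0.015 m and horizontal distance between tin_a_center and tin_b_center below 0.015 m and contact force between tin_a and tin_c below 6.9 N and contact force between tin_b and tin_a between 0.5 and 2.6 N) or (x of tin_c_center in the frame of bay between -0.042 and 0.042 m and y of tin_c_center in the frame of bay between -0.042 and 0.042 m and z of tin_c_center in the frame of bay between 0.017 and 0.029 m and angle between each of tin_c_center, tin_b_center, tin_a_center's own z axis and vertical below 0.08 rad and linear speed of each of tin_c, tin_b, tin_a below 0.02 m/s and z of tin_b_center in the frame of bay between 0.063 and 0.075 m and z of tin_a_center in the frame of bay between 0.109 and 0.121 m and horizontal distance between tin_c_center and tin_b_center below 0.015 m and horizontal distance between tin_b_center and tin_a_center below 0.015 m and contact force between tin_b and tin_c below 6.9 N and contact force between tin_a and tin_b between 0.5 and 2.6 N))); the robot touches nothing.
It fails at once if the brush pot is moved by more than 30 mm (distance of brush_pot_mid from where it was at the start of the episode above 0.03 m).
It fails at once if the screwdriver is moved by more than 30 mm (distance of screwdriver from where it was at the start of the episode above 0.03 m).
It fails at once if the green faceted piece is moved by more than 30 mm (distance of facet from where it was at the start of the episode above 0.03 m).
It fails at once if the pliers is moved by more than 30 mm (distance of pliers from where it was at the start of the episode above 0.03 m).
It fails at once if a tin is dropped or rammed onto the crate or another tin (contact force over 80 N) (contact force between any of tin_a, tin_b, tin_c and crate above 80 N or contact force between tin_a and tin_b above 80 N or contact force between any of tin_a, tin_b and tin_c above 80 N).
It also fails if it takes over 72 s, if anything falls off the work surface, if the arm or the gripper's body presses on something with over 40 N, if the wrist force passes 120 N, or if a joint passes its speed limit or range.

ROBOT

A 6-joint arm with a two-finger parallel gripper is mounted at the origin on the work surface. World frame = base frame: x ahead of the robot, y to its left, z up, the work surface at z = 0. Lengths are in m, angles in rad, forces in N, time in s.
With the tool pointing down it reaches from about 0.35 to 0.975 m from the base axis. Payload 17.4 kg.
Tool frame: the origin (TCP) lies at the very end of the fingers, on their centre line; the grasp point (between the pads) lies 19 mm behind it; z points along the fingers, x is the direction in which the jaws open and shut, and the axes are right-handed (so a half turn about z gives the same grasp; the last joint's range is limited). The gripper opens to 85 mm and grips with 20 to 120 N. Pads are 22 mm wide; open, the fingers measure 114 mm over their backs; the gripper's body (76 mm by 85 mm) begins 54 mm behind the grasp point. The pads swing forward as they close: fully open they stand 13 mm farther back than shut.
Start: joints at [-0.038, 0.116, 1.442, -0, 1.584, -0.038], TCP at [0.675, -0, 0.231] pointing down, gripper open.
Joint ranges: [-2.83, 2.83], [-0.83, 2.19], [0.07, 2.5], [-1.14, 4.28], [0.01, 3], [-2.97, 2.97]. Speed limits (rad/s): [1.89, 1.89, 2.22, 3.14, 3.14, 3.14].

INTERFACE

Orientations are given as a unit quaternion [w, x, y, z].
In Python, from station import robot gives the robot as it stands.
- The arm moves only by the tool step_arm, never from a script. Its argument "steps" is a list that holds one entry, the list of rows, each a list of 7 numbers: the shift along the tool's x, y, z in mm, then the turn, a rotation vector about the tool's x, y, z in degrees, then the opening, from -1 (shut) to 1 (fully open). A call has exactly 10 rows; each row shifts and turns the commanded pose from where the row before left it, along the tool's axes as they then stand; what a row does not reach is not made up. A row lasts 1/10 s, in which the tool goes at most 50 mm and 8.59 degrees, less where a joint would pass 70% of its speed; a pose out of reach is approached as far as the arm can. A call is refused whole if a number of a shift passes 50 or a number of a turn 8.59, either way. A call with a gripper value outside its range is refused whole. The fingers move at their own pace and stop on an object; the grip force is fixed at half the most. Time passes only in rows, so rows that do not move let the fingers close, or fill a call up. It gives the time, the measured TCP pose, the force and the opening at its end, in the units of the state.
- robot.read_state(): the state, without advancing time (a new reading comes with each control period).
- robot.snapshot(name): name is "scene" or "side" or "wrist"; returns the picture (384x512x3 uint8, red, green, blue); there is no depth.
- robot.calibration(name): a dict with "intrinsics" (3x3 intrinsics, pixels), "world_from_camera" (4x4, takes a point from camera to world coordinates); the wrist camera has in their place "hand_eye" (4x4, takes a point from camera to tool coordinates, whose origin is the TCP and whose axes are the tool frame's). Camera axes: x right, y down, z forward; pixel columns grow to the right and rows downward; lengths in m; the calibration is good to about 2 mm. The wrist camera is an equidistant fisheye: a pixel r from the principal point sees the ray r / f radians off the axis. A picture is of the moment at which its call begins: read the wrist's pose just before it. calibration takes no time and is no camera call.
- robot.finish_job(): hands the job in, once; it reports no verdict.
The state is a dict: "time_s": time; "joint_pos": joint angles; "dq": joint speeds; "tau": joint torques, N m; "tcp_pos": TCP position; "orientation": TCP orientation; "ft_force": force on the tool from outside, world axes, zero at the start; "wrist_torque": the same for the moment, N m; "opening": finger opening in m.
Only numpy, scipy, OpenCV 4.12 (cv2) and the standard library are available. Lean on these libraries where they do the work, as an engineer would, in place of code of your own. Each camera call takes 0.05 s, during which the arm holds its last target.

## Working session

There is one attempt and no reset: what is moved stays moved. The work goes in short steps, Python scripts to look and compute and a tool call to move; the robot and the scene stay as the last step left them, time stands still between calls to the robot, and variables do not carry over. Pictures are saved under pics/ and viewed, and the job is handed in when it is done.

Besides the shell and the picture viewer there is one more tool, called after "Request:" as name(argument=value, ...), one argument or row to a line, values as JSON. step_arm: Moves the arm, as the interface text tells. Its arguments: {"type":"object","properties":{"steps":{"type":"array"}},"required":["steps"]}

```bash
mkdir -p pics; ls; python3 - <<'E'
from station import robot
import cv2,numpy as np
for n in ["scene","side","wrist"]:
    im=robot.snapshot(n); cv2.imwrite(f"pics/{n}0.png",im[...,::-1])
    print(n,{k:np.round(np.array(v),4).tolist() if not isinstance(v,str) else v for k,v in robot.calibration(n).items()})
print(robot.read_state())
E
```

```text
pics
scene {'intrinsics': [[494.8567, 0.0, 263.6412], [0.0, 494.8567, 188.5225], [0.0, 0.0, 1.0]], 'world_from_camera': [[-0.7095, 0.5351, -0.4586, 1.1547], [0.7045, 0.5227, -0.48, 0.6437], [-0.0171, -0.6636, -0.7479, 1.0646], [0.0, 0.0, 0.0, 1.0]]}
side {'intrinsics': [[398.376, 0.0, 257.5171], [0.0, 398.376, 196.3182], [0.0, 0.0, 1.0]], 'world_from_camera': [[0.9834, -0.1209, 0.1349, 0.3852], [-0.1803, -0.582, 0.793, -0.8283], [-0.0173, -0.8042, -0.5941, 0.704], [0.0, 0.0, 0.0, 1.0]]}
wrist {'intrinsics': [[297.3186, 0.0, 258.3307], [0.0, 297.3186, 192.4724], [0.0, 0.0, 1.0]], 'hand_eye': [[1.0, 0.0, 0.0002, -0.0003], [-0.0001, 0.9571, 0.2896, -0.0741], [-0.0002, -0.2896, 0.9571, -0.1418], [0.0, 0.0, 0.0, 1.0]]}
{'time_s': 0.15, 'joint_pos': array([-3.78304012e-02,  1.16377028e-01,  1.44212775e+00,  1.26591438e-05,
        1.58401595e+00, -3.78001403e-02]), 'dq': array([ 2.54495659e-05, -2.78476307e-03, -4.31212126e-03, -1.67218177e-03,
       -9.92430962e-04, -1.70908241e-03]), 'tau': array([ 7.81324125e-04, -7.32512355e+01, -6.32847619e+01, -3.31336332e-05,
        5.00968890e-03,  2.64853352e-04]), 'tcp_pos': array([ 6.74844716e-01, -1.99045872e-05,  2.30721041e-01]), 'orientation': array([-2.38679853e-05,  9.99999892e-01, -1.50497144e-05, -4.63464659e-04]), 'ft_force': array([-0.83593506, -0.05430022, -0.49626463]), 'wrist_torque': array([-0.01909939,  0.01949591, -0.02707687]), 'opening': 0.08486486171319324}
```

View pics/scene0.png

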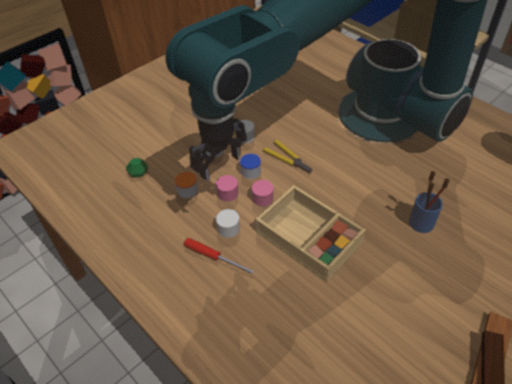

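View pics/side0.png

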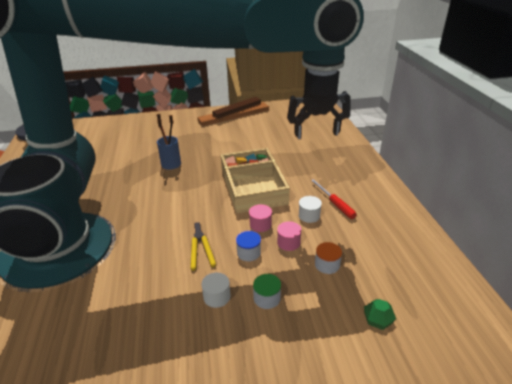

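View pics/wrist0.png

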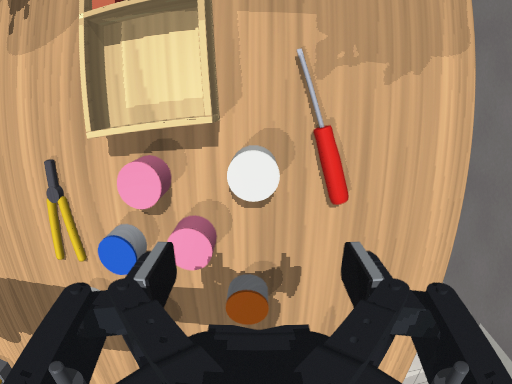

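Candidates (pixels in the side view): orange lid (328,252), green lid (267,285) and blue lid (248,240) are the targets. The look-alikes are pink (260,217) and (289,235), white (310,208) and grey (216,290); the green facet at (380,313) isn't a tin. I'll check the choice in close crops.

```bash
python3 - <<'E'
import cv2,numpy as np
s=cv2.imread("pics/side0.png");c=cv2.imread("pics/scene0.png");w=cv2.imread("pics/wrist0.png")
a=cv2.resize(s[190:340,180:400],None,fx=3.4,fy=3.4,interpolation=cv2.INTER_CUBIC)
b=cv2.resize(c[110:260,140:360],None,fx=3.4,fy=3.4,interpolation=cv2.INTER_CUBIC)
cv2.imwrite("pics/cs.png",a);cv2.imwrite("pics/cc.png",b)
E
```

```text
(no output)
```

View pics/cs.png

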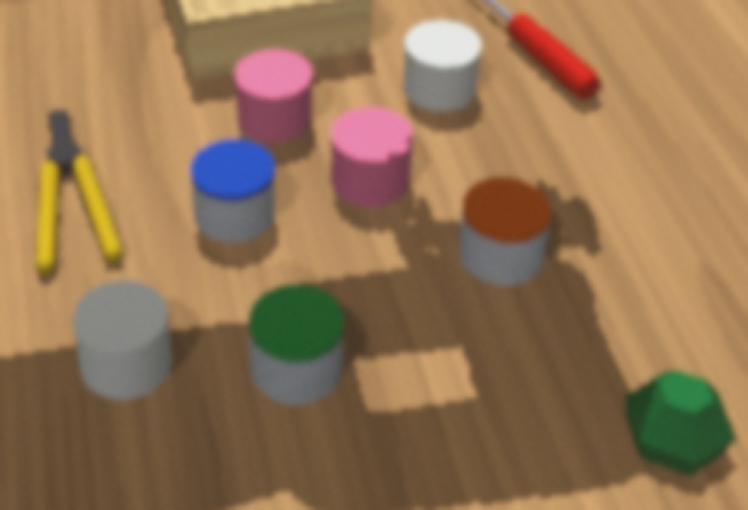

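View pics/cc.png

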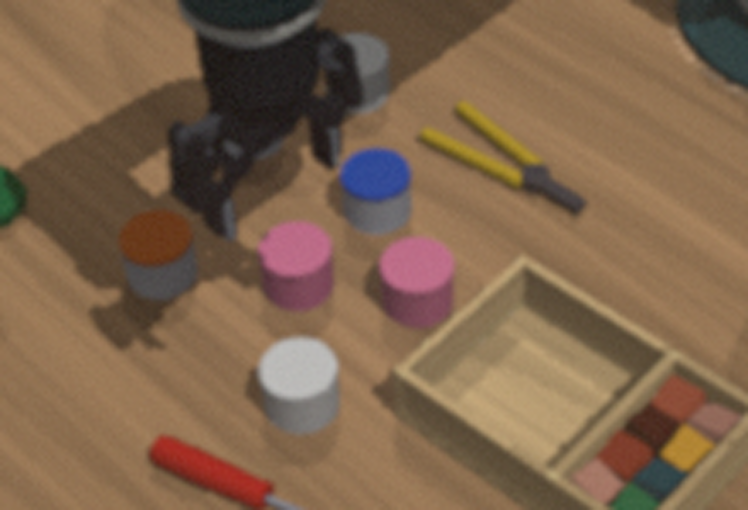

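Crops confirm orange, green and blue lids over aluminium sides; the pinks, white and grey are one solid colour. Green is hidden in the scene view by the gripper.

```bash
cat > h.py <<'E'
import cv2,numpy as np
from scipy.spatial.transform import Rotation as R
from station import robot
def pose():
    s=robot.read_state();q=s["orientation"];T=np.eye(4)
    T[:3,:3]=R.from_quat([q[1],q[2],q[3],q[0]]).as_matrix();T[:3,3]=s["tcp_pos"];return T,s
def ray(name,uv,T=None):
    c=robot.calibration(name);K=np.array(c["intrinsics"]);u=(uv[0]-K[0,2])/K[0,0];v=(uv[1]-K[1,2])/K[1,1]
    if name=="wrist":
        r=np.hypot(u,v);d=np.array([np.sin(r)*u/r,np.sin(r)*v/r,np.cos(r)]);M=T@np.array(c["hand_eye"])
    else: d=np.array([u,v,1.]);M=np.array(c["world_from_camera"])
    d=M[:3,:3]@d;return M[:3,3],d/np.linalg.norm(d)
def plane(rd,z): o,d=rd;return o+d*(z-o[2])/d[2]
def tri(rs):
    A=np.zeros((3,3));b=np.zeros(3)
    for o,d in rs:
        P=np.eye(3)-np.outer(d,d);A+=P;b+=P@o
    p=np.linalg.solve(A,b);return p,[np.linalg.norm((np.eye(3)-np.outer(d,d))@(p-o))*1e3 for o,d in rs]
RNG={"orange":((5,150,50),(14,255,255)),"green":((50,120,30),(80,255,255)),"blue":((105,150,70),(125,255,255)),
 "pink":((155,70,110),(175,255,255))}
def blobs(im,col,mn=60):
    m=cv2.inRange(cv2.cvtColor(im,cv2.COLOR_RGB2HSV),*[np.array(x) for x in RNG[col]])
    m=cv2.morphologyEx(m,cv2.MORPH_OPEN,np.ones((3,3)))
    n,l,st,ce=cv2.connectedComponentsWithStats(m)
    return [(np.round(ce[i],1),st[i].tolist()) for i in range(1,n) if st[i][4]>mn]
E
python3 - <<'E'
from h import *
for n in ["scene","side","wrist"]:
    im=cv2.imread(f"pics/{n}0.png")[...,::-1].copy()
    for c in ["orange","green","blue"]:
        print(n,c,[(a.tolist(),b) for a,b in blobs(im,c)])
E
```

```text
scene orange [([141.1, 26.0], [98, 0, 94, 67, 2653]), ([205.1, 5.0], [193, 0, 25, 11, 153]), ([198.7, 16.0], [190, 11, 18, 12, 91]), ([3.4, 103.9], [0, 96, 9, 17, 124]), ([185.2, 179.3], [175, 172, 21, 16, 263]), ([338.6, 227.4], [333, 222, 11, 11, 85]), ([323.9, 242.9], [317, 237, 15, 13, 129]), ([499.1, 326.1], [486, 313, 26, 31, 418])]
scene green [([136.0, 166.8], [129, 159, 15, 15, 178])]
scene blue [([249.8, 161.0], [241, 155, 18, 13, 196])]
side orange [([248.0, 110.6], [223, 102, 45, 18, 276]), ([207.8, 119.3], [199, 115, 20, 10, 147]), ([328.6, 250.9], [316, 242, 26, 19, 387])]
side green [([178.2, 95.4], [172, 90, 14, 11, 133]), ([145.8, 98.9], [139, 93, 14, 13, 147]), ([112.6, 101.6], [105, 95, 16, 15, 173]), ([78.3, 104.6], [69, 97, 19, 15, 219]), ([266.9, 284.5], [254, 275, 27, 20, 437]), ([379.7, 313.0], [367, 300, 27, 26, 515])]
side blue [([248.1, 239.5], [237, 232, 23, 16, 301])]
wrist orange [([101.1, 2.7], [92, 0, 23, 8, 133]), ([246.8, 307.1], [226, 290, 43, 35, 1182])]
wrist green []
wrist blue [([116.9, 254.5], [98, 236, 39, 39, 1129])]
```

```bash
python3 - <<'E'
from h import *
T,s=pose()
px={"orange":[("scene",(185.2,179.3)),("side",(328.6,250.9)),("wrist",(246.8,307.1))],
"blue":[("scene",(249.8,160.8)),("side",(248.1,239.5)),("wrist",(117.5,254.5))],
"green":[("side",(266.9,284.5))],
"pink1":[("side",(260.5,212)),("scene",(262.5,187))],"pink2":[("side",(289,230)),("scene",(227.5,183))],
"white":[("side",(310,203)),("wrist",(253,174))],"grey":[("side",(216,284))],
}
for k,v in px.items():
    rs=[ray(n,p,T) for n,p in v]
    if len(rs)>1:
        p,e=tri(rs);print(k,np.round(p,4),np.round(e,1), [np.round(plane(r,.046)[:2],4).tolist() for r in rs])
    else: print(k,[np.round(plane(r,.046),4) for r in rs])
c=cv2.imread("pics/scene0.png");d=cv2.imread("pics/side0.png")
cv2.imwrite("pics/k1.png",cv2.resize(c[180:280,245:375],None,fx=6,fy=6,interpolation=cv2.INTER_CUBIC))
cv2.imwrite("pics/k2.png",cv2.resize(d[145:220,210:300],None,fx=8,fy=8,interpolation=cv2.INTER_CUBIC))
E
```

```text
orange [ 0.6589 -0.1928  0.0439] [0.9 0.5 1.2] [[0.6596, -0.1923], [0.6585, -0.1949], [0.6586, -0.1898]]
blue [ 0.481  -0.1157  0.0431] [1.2 0.2 1.2] [[0.4824, -0.115], [0.4805, -0.1189], [0.4833, -0.1127]]
green [array([ 0.497 , -0.2663,  0.046 ])]
pink1 [ 0.5289 -0.0175  0.0446] [1.4 1.4] [[0.5298, -0.0203], [0.5283, -0.0163]]
pink2 [ 0.5856 -0.0998  0.0424] [1.8 1.8] [[0.5859, -0.1049], [0.5859, -0.0967]]
white [ 0.6692 -0.0041  0.0422] [0.8 0.8] [[0.6683, -0.0091], [0.6684, -0.003]]
grey [array([ 0.3902, -0.2436,  0.046 ])]
```

View pics/k1.png

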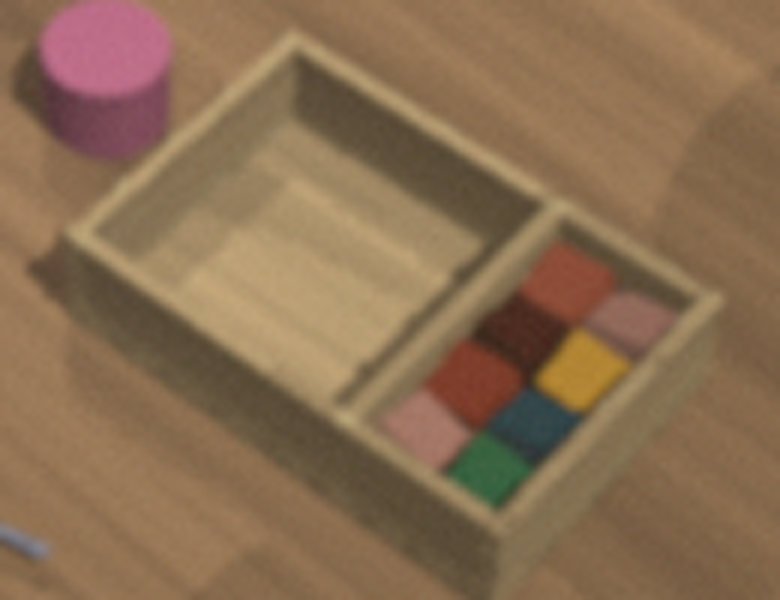

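View pics/k2.png

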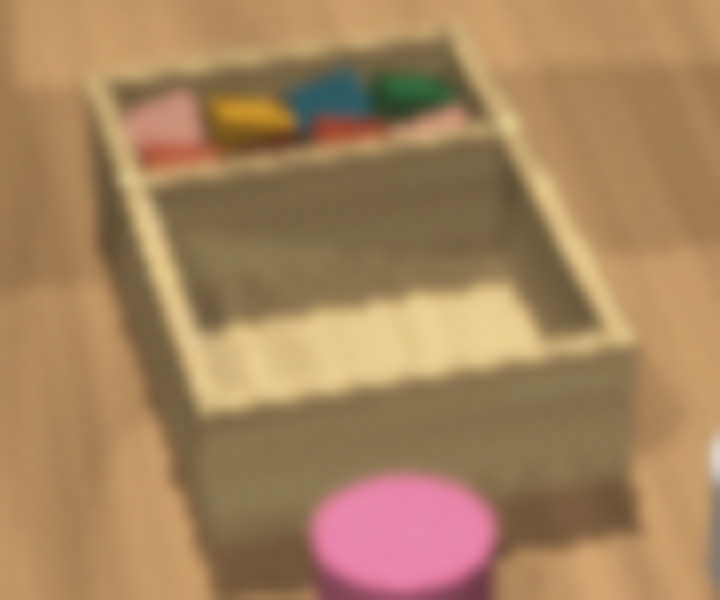

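```bash
python3 - <<'E'
from h import *
T,s=pose()
C={"hl":((257,219.2),(289,187.3)),"ll":((294.2,186.2),(235,196.5)),"lh":((365,229.7),(221.5,154.8)),"hh":((328.3,267.5),(266.9,148.5))}
P={}
for k,(a,b) in C.items():
    rs=[ray("scene",a),ray("side",b)];p,e=tri(rs);P[k]=p;print(k,np.round(p,4),np.round(e,1),[np.round(plane(r,.06)[:2],4) for r in rs])
print({a+b:np.round(np.linalg.norm(P[a]-P[b]),4) for a,b in [("ll","hl"),("ll","lh"),("hl","hh"),("lh","hh")]})
y=P["lh"]+P["hh"]-P["ll"]-P["hl"];y=y[:2]/np.linalg.norm(y[:2]);cen=sum(P.values())[:2]/4
print("cen",cen,"ydir",y,np.degrees(np.arctan2(-y[0],y[1])),"bay",cen-.039*y)
E
```

```text
hl [0.6252 0.0597 0.0574] [1.6 1.6] [array([0.6249, 0.0616]), array([0.6255, 0.055 ])]
ll [0.4716 0.0496 0.0552] [0.3 0.3] [array([0.4745, 0.0524]), array([0.4712, 0.0428])]
lh [0.4583 0.2787 0.0577] [1.7 1.7] [array([0.4579, 0.2798]), array([0.4594, 0.2727])]
hh [0.6081 0.2855 0.0584] [1. 1.] [array([0.6079, 0.2863]), array([0.6084, 0.2818])]
{'llhl': np.float64(0.1539), 'lllh': np.float64(0.2295), 'hlhh': np.float64(0.2265), 'lhhh': np.float64(0.15)}
cen [0.54080679 0.16834532] ydir [-0.0664875   0.99778726] 3.812265563989073 bay [0.5433998  0.12943162]
```

```bash
python3 - <<'E'
from h import *
T,s=pose()
for k,n,p in [("pivot","scene",(297,160)),("jaw","scene",(310,170)),("h1","scene",(266,149)),("h2","scene",(277,141)),("h1","side",(193,268)),("h2","side",(214,265)),("h1","wrist",(58,257)),("h2","wrist",(82,260))]:
    print(k,n,np.round(plane(ray(n,p,T),.008),3))
E
```

```text
pivot scene [ 0.356 -0.044  0.008]
jaw scene [0.36  0.012 0.008]
h1 scene [ 0.387 -0.144  0.008]
h2 scene [ 0.338 -0.145  0.008]
h1 side [ 0.342 -0.15   0.008]
h2 side [ 0.392 -0.15   0.008]
h1 wrist [ 0.337 -0.15   0.008]
h2 wrist [ 0.389 -0.15   0.008]
```

Request:
step_arm(
  steps=[
    [[-2,32,10,0,0,0,1],[-3,32,10,0,0,0,1],[-3,32,10,0,0,0,1],[-3,32,10,0,0,0,1],[-3,32,10,0,0,0,1],[-2,32,11,0,0,0,1],[0,0,0,0,0,-3.8,1],[0,0,0,0,0,0,1],[0,0,0,0,0,0,1],[0,0,0,0,0,0,1]],
  ],
)

```text
time_s: 1.15
tcp_pos: [0.6592, -0.1914, 0.1706]
orientation: [0.0, 0.999, 0.033, 0.0]
ft_force: [-0.7, 0.8, 0.1]
opening: 0.0851
```

```bash
cat > look.py <<'E'
import sys
from h import *
T,s=pose()
im=robot.snapshot("wrist");cv2.imwrite(f"pics/{sys.argv[1]}.png",im[...,::-1])
print(s["time_s"],np.round(T[:3,3],4),R.from_matrix(T[:3,:3]).as_rotvec(),"F",np.round(s["ft_force"],2),"op",s["opening"])
for c in sys.argv[2:]:
    for a,b in blobs(im,c,300):
        p=plane(ray("wrist",a,T),.046);d=T[:3,:3].T@(p-T[:3,3]);print(c,a,b,np.round(p,4),"tool mm",np.round(d*1e3,1))
E
python3 look.py w1 orange green blue
```

```text
1.15 [ 0.6592 -0.1914  0.1706] [3.13984851e+00 1.03210685e-01 5.96521093e-04] F [-0.7   0.78  0.06] op 0.08510773945170623
orange [257.4 186.3] [226, 156, 64, 62, 3147] [ 0.6582 -0.192   0.046 ] tool mm [ -1.1   0.5 124.6]
green [107.9 238.2] [85, 214, 47, 50, 1802] [ 0.4992 -0.2606  0.046 ] tool mm [-164.2   58.6  124.5]
green [293.1 306.8] [269, 286, 49, 40, 1480] [ 0.7075 -0.3299  0.046 ] tool mm [ 39.  141.4 124.6]
blue [ 86.1 102.1] [62, 74, 49, 58, 2257] [ 0.4831 -0.1158  0.046 ] tool mm [-170.8  -87.   124.5]
```

View pics/w1.png

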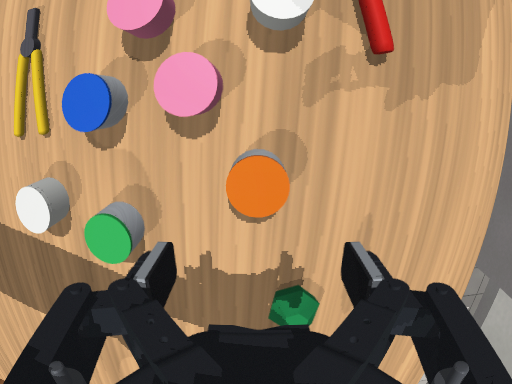

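Wrist view: orange lid at (257,186), green at (108,238), blue at (86,102), facet at (293,307) and the white/grey decoy at (40,207). All of these agree with the two-view fixes. Descending on orange.

Request:
step_arm(
  steps=[
    [[-0.5,0.5,40,0,0,0,1],[-0.5,0,40,0,0,0,1],[0,0,40,0,0,0,1],[0,0,30,0,0,0,1],[0,0,14,0,0,0,1],[0,0,0,0,0,0,1],[0,0,0,0,0,0,-1],[0,0,0,0,0,0,-1],[0,0,0,0,0,0,-1],[0,0,0,0,0,0,-1]],
  ],
)

```text
time_s: 2.2
tcp_pos: [0.6593, -0.1929, 0.009]
orientation: [0.001, 0.999, 0.033, 0.002]
ft_force: [0.0, 0.7, 5.8]
opening: 0.0586
```

Request:
step_arm(
  steps=[
    [[0,0,0,0,0,0,-1],[0,0,0,0,0,0,-1],[0,0,-15,0,0,0,-1],[0,0,-25,0,0,0,-1],[0,0,-20,0,0,0,-1],[0,0,0,0,0,0,-1],[0,0,0,0,0,0,-1],[0,0,0,0,0,0,-1],[0,0,0,0,0,0,-1],[0,0,0,0,0,0,-1]],
  ],
)

```text
time_s: 3.2
tcp_pos: [0.6577, -0.1925, 0.0654]
orientation: [-0.0, 0.999, 0.033, -0.001]
ft_force: [0.5, -0.5, -1.3]
opening: 0.0587
```

```bash
python3 look.py w2 orange green
```

```text
3.2 [ 0.6577 -0.1925  0.0654] [-3.13943104e+00 -1.04062162e-01  1.78761997e-03] F [ 0.46 -0.47 -1.34] op 0.058709134970280116
orange [258.4 275.8] [190, 220, 138, 110, 12187] [ 0.6595 -0.2226  0.046 ] tool mm [-0.2 30.2 19.4]
green [ 55.5 286.1] [29, 258, 57, 60, 2256] [ 0.4991 -0.2561  0.046 ] tool mm [-162.5   53.    19.6]
```

View pics/w2.png

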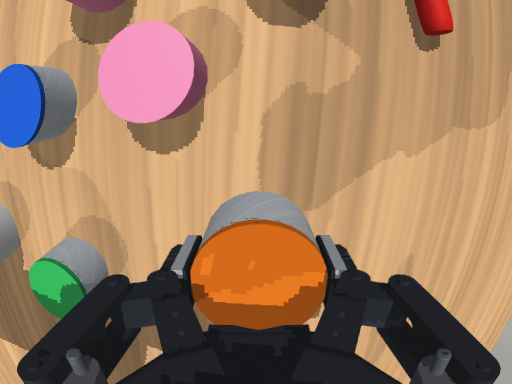

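```bash
cat > weigh.py <<'E'
from h import *
F=[];W=[]
for i in range(10):
    s=robot.read_state();F.append(s["ft_force"]);W.append(s["tau"]);robot.snapshot("scene")
print(s["time_s"],np.round(np.mean(F,0),2),np.round(np.std(F,0),2),np.round(np.mean(W,0),2),np.round(s["tcp_pos"],4),s["opening"])
E
python3 weigh.py
```

```text
3.7 [-0.1   0.29 -1.45] [0.51 0.44 0.63] [ -0.   -79.4  -60.03  -0.     0.     0.  ] [ 0.658  -0.1926  0.0663] 0.05845145281174042
```

Orange is about 1.45 N, roughly 0.15 kg, so it's almost certainly the lightest. Setting it back.

Request:
step_arm(
  steps=[
    [[0,0,25,0,0,0,-1],[0,0,20,0,0,0,-1],[0,0,10,0,0,0,-1],[0,0,5,0,0,0,-1],[0,0,0,0,0,0,-1],[0,0,0,0,0,0,-1],[0,0,0,0,0,0,1],[0,0,0,0,0,0,1],[0,0,0,0,0,0,1],[0,0,0,0,0,0,1]],
  ],
)

```text
time_s: 4.75
tcp_pos: [0.6581, -0.1926, 0.0063]
orientation: [-0.0, 0.999, 0.033, -0.0]
ft_force: [0.8, -0.4, -0.3]
opening: 0.0853
```

```bash
python3 - <<'E'
from h import *
T,s=pose();print(s["ft_force"],s["opening"],T[:3,3])
for t in [(.4985,-.261,.11),(.483,-.1155,.11),(.5435,.130,.16)]: print(t,np.round(T[:3,:3].T@(np.array(t)-T[:3,3])*1e3,1))
E
```

```text
[ 0.80345493 -0.41288567 -0.34250107] 0.08527012748926989 [ 0.65806086 -0.19258528  0.00628545]
(0.4985, -0.261, 0.11) [-163.7   57.7 -103.7]
(0.483, -0.1155, 0.11) [-169.6  -88.5 -103.7]
(0.5435, 0.13, 0.16) [ -92.9 -329.5 -153.7]
```

Request:
step_arm(
  steps=[
    [[0,0,-40,0,0,0,1],[0,0,-40,0,0,0,1],[-20,8,-24,0,0,0,1],[-40,14,0,0,0,0,1],[-40,14,0,0,0,0,1],[-40,14,0,0,0,0,1],[-24,8,0,0,0,0,1],[0,0,0,0,0,0,1],[0,0,0,0,0,0,1],[0,0,0,0,0,0,1]],
  ],
)

```text
time_s: 5.75
tcp_pos: [0.4989, -0.2611, 0.1104]
orientation: [0.0, 0.999, 0.033, 0.0]
ft_force: [-0.1, 0.1, 0.2]
opening: 0.0855
```

```bash
python3 look.py w3 orange green blue
```

```text
5.75 [ 0.4989 -0.2611  0.1104] [3.13984039e+00 1.04673028e-01 3.82712741e-04] F [-0.08  0.12  0.25] op 0.08546211920004144
orange [455.1 138.1] [427, 103, 57, 72, 3215] [ 0.6542 -0.1928  0.046 ] tool mm [159.5 -57.8  64.4]
green [254.8 207.5] [216, 170, 79, 76, 4758] [ 0.496  -0.2612  0.046 ] tool mm [-2.8 -0.2 64.4]
green [443.9 278.2] [416, 262, 50, 38, 973] [ 0.6826 -0.3239  0.046 ] tool mm [179.1  74.9  64.4]
blue [245.2  19.8] [203, 0, 86, 47, 3277] [ 0.4807 -0.127   0.046 ] tool mm [  -9.2 -135.    64.4]
```

View pics/w3.png

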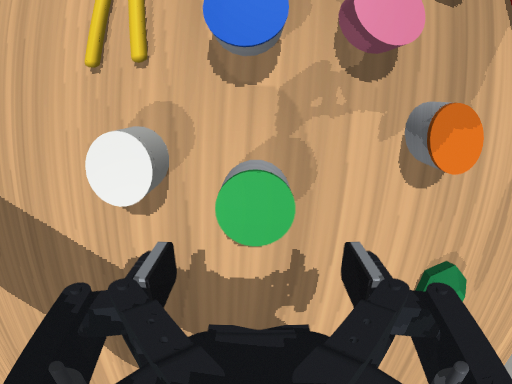

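Green lid centred at (255,207), 2–3 mm off in x, with orange still upright at (455,138). Descending.

Request:
step_arm(
  steps=[
    [[-2,0,40,0,0,0,1],[0,0,40,0,0,0,1],[0,0,24,0,0,0,1],[0,0,0,0,0,0,1],[0,0,0,0,0,0,-1],[0,0,0,0,0,0,-1],[0,0,0,0,0,0,-1],[0,0,0,0,0,0,-1],[0,0,0,0,0,0,-1],[0,0,0,0,0,0,-1]],
  ],
)

```text
time_s: 6.8
tcp_pos: [0.4973, -0.2619, 0.0086]
orientation: [0.001, 0.999, 0.033, 0.001]
ft_force: [-1.4, 1.4, 4.9]
opening: 0.0588
```

Request:
step_arm(
  steps=[
    [[0,0,-15,0,0,0,-1],[0,0,-25,0,0,0,-1],[0,0,-20,0,0,0,-1],[0,0,0,0,0,0,-1],[0,0,0,0,0,0,-1],[0,0,0,0,0,0,-1],[0,0,0,0,0,0,-1],[0,0,0,0,0,0,-1],[0,0,0,0,0,0,-1],[0,0,0,0,0,0,-1]],
  ],
)

```text
time_s: 7.8
tcp_pos: [0.4962, -0.2614, 0.0661]
orientation: [-0.0, 0.999, 0.033, -0.0]
ft_force: [0.5, -0.1, -5.9]
opening: 0.0589
```

```bash
python3 weigh.py
```

```text
8.25 [-0.04  0.06 -6.88] [0.62 0.35 0.54] [-0.000e+00 -5.937e+01 -6.267e+01 -1.000e-02 -0.000e+00  0.000e+00] [ 0.4963 -0.2614  0.0663] 0.05874719779614976
```

Green is about 6.9 N, roughly 0.70 kg. The judged loads (middle plus lightest under 6.9 N) then make green the heaviest. I'll confirm by hefting blue before stacking anything. Carrying green to the bay and measuring it on the way.

Request:
step_arm(
  steps=[
    [[0,0,-40,0,0,0,-1],[0,0,-40,0,0,0,-1],[5,-25,-25,0,0,0,-1],[10,-40,0,0,0,0,-1],[10,-45,0,0,0,0,-1],[10,-45,0,0,0,0,-1],[10,-45,0,0,0,0,-1],[10,-45,0,0,0,0,-1],[8,-40,0,0,0,0,-1],[4,-22,0,0,0,0,-1]],
  ],
)

```text
time_s: 9.3
tcp_pos: [0.5427, 0.0522, 0.1714]
orientation: [-0.0, 0.999, 0.034, 0.0]
ft_force: [1.4, 0.5, -6.7]
opening: 0.0592
```

```bash
python3 look.py w4
```

```text
9.3 [0.5427 0.0522 0.1714] [-3.13915878e+00 -1.07157269e-01 -3.93460525e-04] F [ 1.37  0.45 -6.67] op 0.059159847544268465
```

View pics/w4.png

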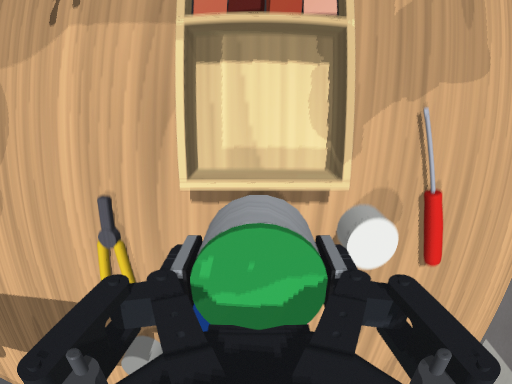

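```bash
python3 - <<'E'
import cv2
d=cv2.imread("pics/w4.png")
cv2.imwrite("pics/k4.png",cv2.resize(d[0:200,165:365],None,fx=3,fy=3,interpolation=cv2.INTER_CUBIC))
E
```

```text
(no output)
```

View pics/k4.png

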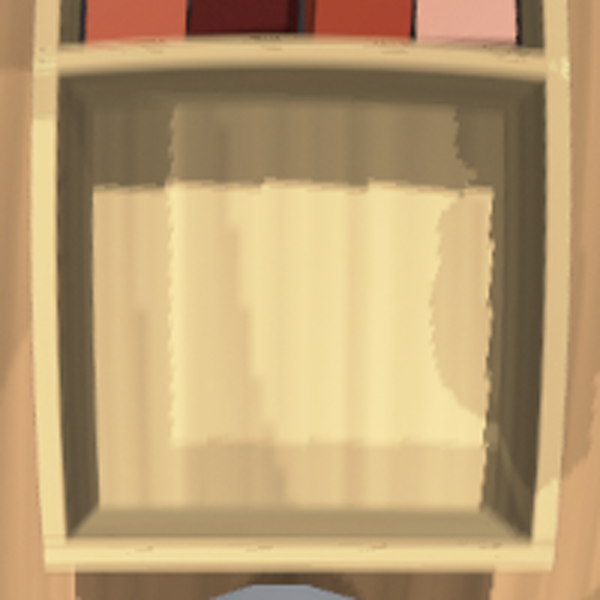

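```bash
python3 - <<'E'
from h import *
T,s=pose()
for z,cs in [(.06,[(66,538),(532,540),(547,80),(58,74)]),(.008,[(99,508),(482,510),(504,108),(92,100)])]:
    P=np.array([plane(ray("wrist",(165+(u+.5)/3-.5,(v+.5)/3-.5),T),z) for u,v in cs])[:,:2]
    e=[np.linalg.norm(P[i]-P[(i+1)%4]) for i in range(4)];y=P[2]+P[3]-P[0]-P[1]
    c=P.mean(0);d=T[:3,:3].T@(np.r_[c,.2]-T[:3,3])
    print(z,np.round(P,4).tolist(),"cen",np.round(c,4),"sides",np.round(e,4),"yaw",np.degrees(np.arctan2(-y[0],y[1])),"tool",np.round(d*1e3,1))
E
```

```text
0.06 [[0.478, 0.0598], [0.6174, 0.0688], [0.6089, 0.2063], [0.4691, 0.1971]] cen [0.5434 0.133 ] sides [0.1397 0.1377 0.1402 0.1377] yaw 3.628383652969752 tool [  5.9 -78.9 -28.6]
0.008 [[0.4778, 0.0576], [0.6136, 0.0663], [0.6087, 0.2093], [0.468, 0.2015]] cen [0.542  0.1337] sides [0.1361 0.1431 0.1409 0.1443] yaw 2.9586272050308464 tool [  4.6 -79.7 -28.6]
```

Bay measured at 140 x 138 mm, centre (0.543, 0.132), yaw 3.6°, which agrees with the two-view fix. Moving in.

Request:
step_arm(
  steps=[
    [[2,-30,0,0,0,0,-1],[2,-30,0,0,0,0,-1],[1.5,-19,0,0,0,0,-1],[0,0,20,0,0,0,-1],[0,0,30,0,0,0,-1],[0,0,30,0,0,0,-1],[0,0,30,0,0,0,-1],[0,0,25,0,0,0,-1],[0,0,15,0,0,0,-1],[0,0,0,0,0,0,-1]],
  ],
)

```text
time_s: 10.35
tcp_pos: [0.542, 0.1283, 0.0194]
orientation: [0.0, 0.999, 0.033, -0.002]
ft_force: [-0.1, -0.6, -5.8]
opening: 0.0583
```

```bash
python3 look.py w5
```

```text
10.35 [0.542  0.1283 0.0194] [ 3.13935128  0.10411804 -0.00488064] F [-0.08 -0.62 -5.78] op 0.05832274660877057
```

View pics/w5.png

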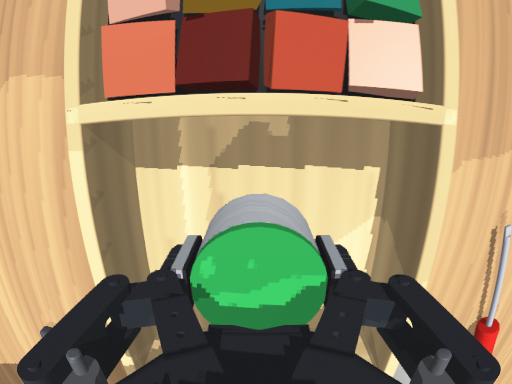

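Request:
step_arm(
  steps=[
    [[0,0,1,0,0,0,-1],[0,0,1,0,0,0,-1],[0,0,1,0,0,0,-1],[0,0,1,0,0,0,-1],[0,0,1,0,0,0,-1],[0,0,1,0,0,0,-1],[0,0,0,0,0,0,-1],[0,0,0,0,0,0,-1],[0,0,0,0,0,0,-1],[0,0,0,0,0,0,-1]],
  ],
)

```text
time_s: 11.4
tcp_pos: [0.5433, 0.1285, 0.0166]
orientation: [0.0, 0.999, 0.033, 0.0]
ft_force: [-8.1, -3.0, 9.3]
opening: 0.0588
```

In contact: 9 N, down at z 0.0166. Easing back 1 mm and releasing.

Request:
step_arm(
  steps=[
    [[0,0,-1,0,0,0,-1],[0,0,0,0,0,0,1],[0,0,0,0,0,0,1],[0,0,0,0,0,0,1],[0,0,0,0,0,0,1],[0,0,-25,0,0,0,1],[0,0,-40,0,0,0,1],[0,0,-40,0,0,0,1],[0,0,-30,0,0,0,1],[0,0,0,0,0,0,1]],
  ],
)

```text
time_s: 12.4
tcp_pos: [0.5447, 0.1289, 0.1563]
orientation: [-0.001, 0.999, 0.033, 0.003]
ft_force: [1.9, -0.0, 0.7]
opening: 0.0857
```

```bash
python3 look.py w6 green; python3 - <<'E'
from h import *
T,s=pose()
for t in [(.483,-.1155,.12)]: print(t,np.round(T[:3,:3].T@(np.array(t)-T[:3,3])*1e3,1))
for n in ["scene","side"]:
    im=robot.snapshot(n);cv2.imwrite(f"pics/{n}6.png",im[...,::-1])
    for c in ["green","orange","blue"]:
        for a,b in blobs(im,c,180): print(n,c,a,b,np.round(plane(ray(n,a),.054 if c=="green" else .046),4))
E
```

```text
12.4 [0.5447 0.1289 0.1563] [-3.13879065 -0.10414674 -0.01052191] F [ 1.9  -0.    0.66] op 0.085660095286115
green [314.6  43.7] [296, 25, 40, 37, 1331] [0.5839 0.2604 0.046 ] tool mm [  47.1 -128.6  110.7]
green [255.4 192.5] [222, 160, 68, 66, 3563] [0.5427 0.1266 0.046 ] tool mm [ -2.8   2.2 110.2]
(0.483, -0.1155, 0.12) [-77.  239.6  33.1]
scene green [136.3 166.5] [128, 159, 18, 15, 203] [ 0.7302 -0.3254  0.054 ]
scene green [296.9 217.7] [287, 210, 21, 16, 280] [0.5459 0.1285 0.054 ]
scene orange [142.   28.3] [101, 0, 85, 70, 3116] [ 0.2734 -0.9406  0.046 ]
scene orange [190.5  19.8] [178, 0, 26, 39, 398] [ 0.1024 -0.8523  0.046 ]
scene orange [218.3   6.1] [201, 0, 33, 19, 273] [-0.0451 -0.8533  0.046 ]
scene orange [193.5  63.6] [181, 53, 25, 19, 275] [ 0.2855 -0.6109  0.046 ]
scene orange [185.2 179.5] [175, 172, 21, 16, 272] [ 0.6601 -0.1917  0.046 ]
scene orange [499.5 327.4] [486, 314, 26, 33, 438] [0.4557 0.6464 0.046 ]
side green [ 78.5 104.6] [70, 97, 18, 15, 204] [-0.0671  0.8046  0.054 ]
side green [255.8 178.9] [246, 174, 20, 11, 184] [0.5433 0.1243 0.054 ]
side green [379.  312.3] [366, 300, 27, 25, 500] [ 0.6968 -0.385   0.054 ]
side orange [328.6 250.6] [316, 241, 26, 20, 408] [ 0.6588 -0.194   0.046 ]
side blue [247.6 239.6] [237, 232, 23, 16, 293] [ 0.4792 -0.119   0.046 ]
```

View pics/w6.png

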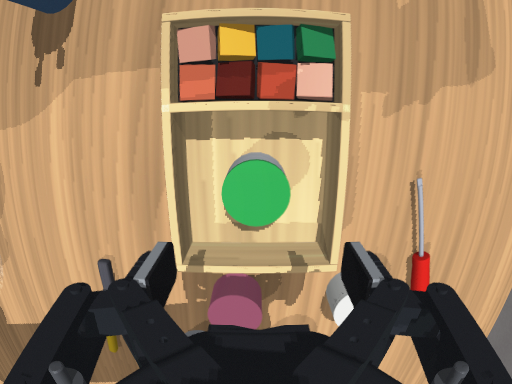

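View pics/side6.png

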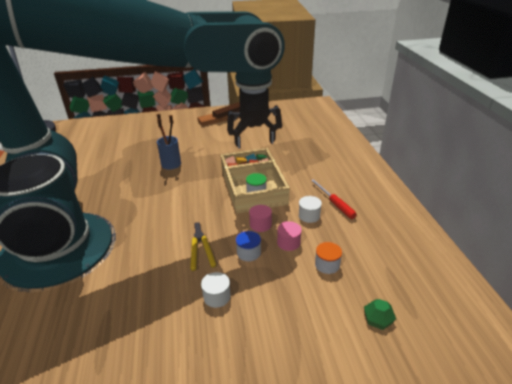

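Green stands upright, centred in the bay (lid at (255,192)), and orange and blue are undisturbed. Next is blue.

Request:
step_arm(
  steps=[
    [[-10,35,0,0,0,0,1],[-13,42,0,0,0,0,1],[-13,42,0,0,0,0,1],[-13,42,0,0,0,0,1],[-13,42,5,0,0,0,1],[-14,36,10,0,0,0,1],[0,0,15,0,0,0,1],[0,0,10,0,0,0,1],[0,0,0,0,0,0,1],[0,0,0,0,0,0,1]],
  ],
)

```text
time_s: 13.55
tcp_pos: [0.4832, -0.1141, 0.111]
orientation: [-0.0, 0.999, 0.034, -0.0]
ft_force: [0.8, -0.2, -0.4]
opening: 0.0856
```

```bash
python3 look.py w7 blue
```

```text
13.55 [ 0.4832 -0.1141  0.111 ] [-3.13941845e+00 -1.06252953e-01  1.37043014e-03] F [ 0.77 -0.17 -0.41] op 0.08555333509141635
blue [254.1 206.5] [215, 169, 79, 76, 4737] [ 0.4797 -0.1136  0.046 ] tool mm [-3.4 -0.7 65. ]
```

View pics/w7.png

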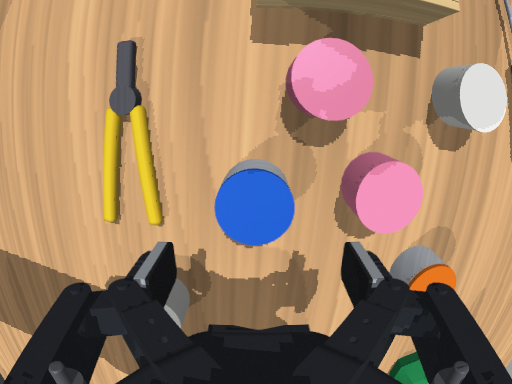

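Blue lid centred at (254,207). The pink decoy at (381,193) and the pliers' handle end at (155,220) clear the fingers. Descending.

Request:
step_arm(
  steps=[
    [[-2,-0.5,40,0,0,0,1],[0,0,40,0,0,0,1],[0,0,24,0,0,0,1],[0,0,0,0,0,0,1],[0,0,0,0,0,0,-1],[0,0,0,0,0,0,-1],[0,0,0,0,0,0,-1],[0,0,0,0,0,0,-1],[0,0,0,0,0,0,-1],[0,0,0,0,0,0,-1]],
  ],
)

```text
time_s: 14.6
tcp_pos: [0.4822, -0.1148, 0.0098]
orientation: [0.0, 0.999, 0.033, 0.002]
ft_force: [-0.6, 2.8, 6.8]
opening: 0.0585
```

Request:
step_arm(
  steps=[
    [[0,0,-15,0,0,0,-1],[0,0,-25,0,0,0,-1],[0,0,-20,0,0,0,-1],[0,0,0,0,0,0,-1],[0,0,0,0,0,0,-1],[0,0,0,0,0,0,-1],[0,0,0,0,0,0,-1],[0,0,0,0,0,0,-1],[0,0,0,0,0,0,-1],[0,0,0,0,0,0,-1]],
  ],
)

```text
time_s: 15.6
tcp_pos: [0.4809, -0.1146, 0.067]
orientation: [-0.0, 0.999, 0.033, -0.0]
ft_force: [0.2, 0.2, -4.1]
opening: 0.0589
```

```bash
python3 weigh.py; python3 - <<'E'
from h import *
T,s=pose()
for t in [(.5435,.05,.17)]: print(t,np.round(T[:3,:3].T@(np.array(t)-T[:3,3])*1e3,1))
E
```

```text
16.05 [-0.02  0.03 -3.91] [0.33 0.37 0.43] [ -0.   -44.83 -61.42  -0.     0.     0.  ] [ 0.481  -0.1146  0.0673] 0.05862421891371982
(0.5435, 0.05, 0.17) [  73.3 -160.1 -102.7]
```

Blue is about 3.9 N, so the order is green 6.9, blue 3.9, orange 1.45 N. Taking blue to the bay.

Request:
step_arm(
  steps=[
    [[0,0,-40,0,0,0,-1],[5,0,-40,0,0,0,-1],[15,-25,-23,0,0,0,-1],[18,-40,0,0,0,0,-1],[18,-40,0,0,0,0,-1],[12,-35,0,0,0,0,-1],[5,-20,0,0,0,0,-1],[0,0,0,0,0,0,-1],[0,0,0,0,0,0,-1],[0,0,0,0,0,0,-1]],
  ],
)

```text
time_s: 17.1
tcp_pos: [0.5431, 0.0492, 0.1703]
orientation: [0.0, 0.999, 0.033, -0.0]
ft_force: [0.2, -0.2, -4.0]
opening: 0.0586
```

```bash
sed -i 's/,.046)/,float(__import__("os").environ.get("Z",".046")))/' look.py; Z=.054 python3 look.py w8 green blue
```

```text
17.1 [0.5431 0.0492 0.1703] [ 3.13971263e+00  1.03321306e-01 -8.45228853e-05] F [ 0.24 -0.16 -4.01] op 0.05860188676633447
green [264.4 100.9] [231, 67, 68, 68, 3645] [0.5429 0.1272 0.054 ] tool mm [  4.9 -77.8 116.3]
blue [258.4 275.8] [190, 220, 137, 110, 11986] [ 0.5491 -0.0434  0.054 ] tool mm [ -0.2  92.9 116.3]
```

View pics/w8.png

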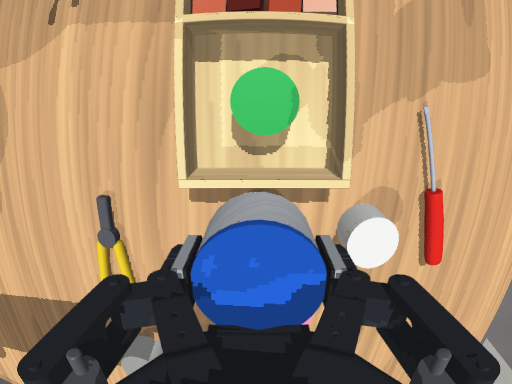

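Held blue clears the rim; green lid at (264,101) gives a centre of (0.543, 0.127). Aligning and lowering.

Request:
step_arm(
  steps=[
    [[2,-30,0,0,0,0,-1],[2,-30,0,0,0,0,-1],[1.5,-18,0,0,0,0,-1],[0,0,20,0,0,0,-1],[0,0,30,0,0,0,-1],[0,0,30,0,0,0,-1],[0,0,15,0,0,0,-1],[0,0,7,0,0,0,-1],[0,0,0,0,0,0,-1],[0,0,0,0,0,0,-1]],
  ],
)

```text
time_s: 18.15
tcp_pos: [0.5442, 0.128, 0.0697]
orientation: [-0.0, 0.999, 0.033, 0.001]
ft_force: [-0.1, -0.6, -4.6]
opening: 0.0583
```

```bash
python3 look.py w9;python3 - <<'E'
from h import *
for n in ["scene","side"]:
    im=robot.snapshot(n);cv2.imwrite(f"pics/{n}9.png",cv2.resize(im[130:240,200:340][...,::-1],None,fx=5,fy=5,interpolation=cv2.INTER_CUBIC))
    for c,z in [("green",.054),("blue",.107)]:
        for a,b in blobs(im,c,100): print(n,c,a,b,np.round(plane(ray(n,a),z),4))
E
```

```text
18.15 [0.5442 0.128  0.0697] [-3.13964332e+00 -1.03631039e-01 -2.56610844e-03] F [-0.08 -0.61 -4.62] op 0.05830975631662436
scene green [136.8 166.2] [130, 159, 16, 15, 189] [ 0.7285 -0.3253  0.054 ]
scene blue [301.9 206.5] [295, 199, 14, 15, 150] [0.5429 0.1403 0.107 ]
side green [178.4  95.6] [172, 90, 15, 12, 149] [0.3352 0.8091 0.054 ]
side green [146.   98.9] [139, 92, 15, 14, 159] [0.2018 0.8035 0.054 ]
side green [112.6 101.6] [105, 95, 16, 15, 177] [0.0672 0.8054 0.054 ]
side green [ 78.6 104.5] [70, 97, 18, 15, 206] [-0.0668  0.8056  0.054 ]
side green [379.1 312.3] [366, 300, 27, 25, 503] [ 0.697  -0.3851  0.054 ]
side blue [255.7 163. ] [247, 158, 19, 11, 181] [0.5445 0.1263 0.107 ]
```

View pics/side9.png

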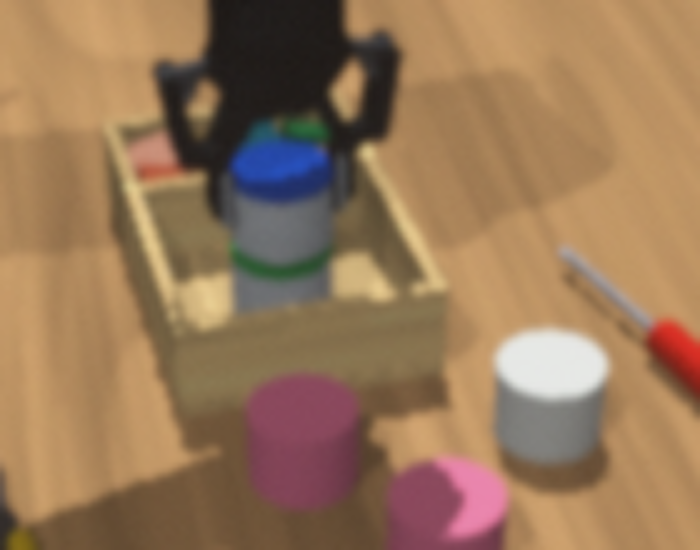

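View pics/scene9.png

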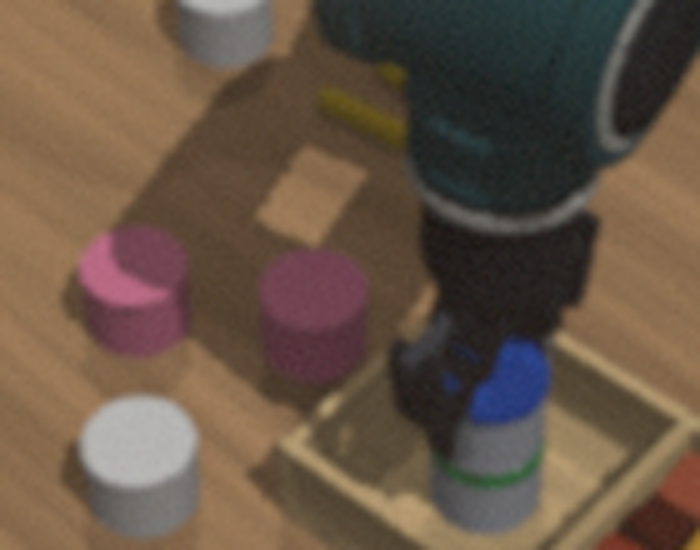

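Blue is right above green in both views. Lowering in 1 mm steps.

Request:
step_arm(
  steps=[
    [[0,0,1,0,0,0,-1],[0,0,1,0,0,0,-1],[0,0,1,0,0,0,-1],[0,0,1,0,0,0,-1],[0,0,1,0,0,0,-1],[0,0,1,0,0,0,-1],[0,0,0,0,0,0,-1],[0,0,0,0,0,0,-1],[0,0,0,0,0,0,-1],[0,0,0,0,0,0,-1]],
  ],
)

```text
time_s: 19.3
tcp_pos: [0.5437, 0.1281, 0.0638]
orientation: [-0.0, 0.999, 0.033, 0.0]
ft_force: [-8.9, -3.0, 13.9]
opening: 0.0583
```

Touching: about 18 N of load on green. Backing off 1.5 mm, then releasing slowly.

Request:
step_arm(
  steps=[
    [[0,0,-1.5,0,0,0,-1],[0,0,0,0,0,0,-1],[0,0,0,0,0,0,1],[0,0,0,0,0,0,1],[0,0,0,0,0,0,1],[0,0,0,0,0,0,1],[0,0,-20,0,0,0,1],[0,0,-40,0,0,0,1],[0,0,-25,0,0,0,1],[0,0,0,0,0,0,1]],
  ],
)

```text
time_s: 20.3
tcp_pos: [0.545, 0.1283, 0.1529]
orientation: [-0.0, 0.999, 0.033, 0.003]
ft_force: [-0.0, 0.2, -0.3]
opening: 0.0855
```

```bash
Z=.1 python3 look.py w10 blue; python3 - <<'E'
from h import *
T,s=pose()
for t in [(.6583,-.1922,.12)]: print(t,np.round(T[:3,:3].T@(np.array(t)-T[:3,3])*1e3,1))
for n in ["scene","side"]:
    im=robot.snapshot(n);cv2.imwrite(f"pics/{n}10.png",cv2.resize(im[130:240,200:340][...,::-1],None,fx=5,fy=5,interpolation=cv2.INTER_CUBIC))
    for c,z in [("blue",.1),("orange",.046)]:
        for a,b in blobs(im,c,100): print(n,c,a,b,np.round(plane(ray(n,a),z),4))
E
```

```text
20.3 [0.545  0.1283 0.1529] [-3.13899243 -0.10413355 -0.00879789] F [-0.01  0.2  -0.34] op 0.08551287050520523
blue [255.6 211.2] [215, 172, 83, 80, 5198] [0.543  0.1297 0.1   ] tool mm [-2.2 -1.5 52.9]
(0.6583, -0.1922, 0.12) [ 92.5 327.2  30.7]
scene blue [297.8 206.3] [287, 198, 22, 17, 293] [0.5452 0.1288 0.1   ]
scene orange [155.4  23.3] [101, 0, 129, 63, 3708] [ 0.2149 -0.9326  0.046 ]
scene orange [193.6  63.7] [181, 53, 25, 20, 278] [ 0.2856 -0.6102  0.046 ]
scene orange [  2.8 105. ] [0, 96, 8, 20, 118] [ 0.8703 -0.8832  0.046 ]
scene orange [185.1 179.5] [175, 172, 21, 16, 273] [ 0.6603 -0.1919  0.046 ]
scene orange [323.7 242.9] [317, 237, 14, 13, 125] [0.5532 0.2265 0.046 ]
scene orange [499.  328.6] [486, 313, 26, 39, 517] [0.4591 0.647  0.046 ]
side blue [255.7 165.4] [247, 159, 19, 13, 185] [0.544  0.1247 0.1   ]
side orange [208.1 119.2] [199, 114, 20, 11, 154] [0.44   0.5711 0.046 ]
side orange [328.6 250.6] [316, 241, 26, 20, 408] [ 0.6588 -0.194   0.046 ]
```

View pics/side10.png

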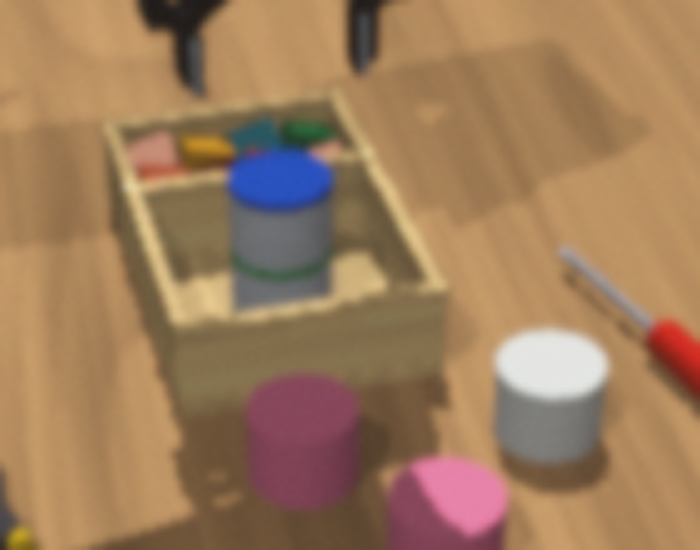

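View pics/scene10.png

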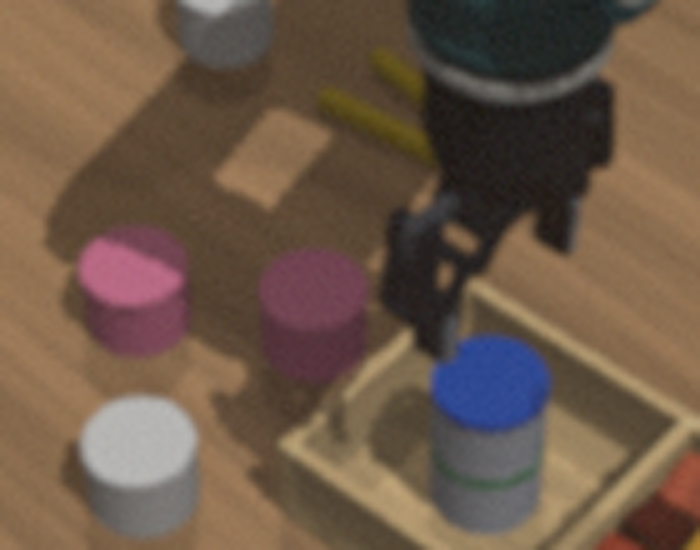

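Blue sits squarely on green in both views, lid at (298,206) in the scene view. Now orange.

Request:
step_arm(
  steps=[
    [[0,0,-20,0,0,0,1],[10,37,0,0,0,0,1],[12,42,0,0,0,0,1],[12,42,0,0,0,0,1],[12,42,0,0,0,0,1],[12,42,10,0,0,0,1],[12,42,15,0,0,0,1],[12,42,15,0,0,0,1],[10,38,20,0,0,0,1],[0,0,0,0,0,0,1]],
  ],
)

```text
time_s: 21.45
tcp_pos: [0.6558, -0.1956, 0.1032]
orientation: [-0.001, 0.999, 0.032, -0.003]
ft_force: [-0.6, 0.9, -1.3]
opening: 0.0856
```

```bash
python3 look.py w11 orange
```

```text
21.45 [ 0.6558 -0.1956  0.1032] [-3.13850977 -0.0990569   0.00960028] F [-0.61  0.9  -1.31] op 0.08561640454013258
orange [262.7 205. ] [221, 165, 84, 81, 5274] [ 0.6581 -0.1908  0.046 ] tool mm [ 2.9 -4.6 57.2]
```

View pics/w11.png

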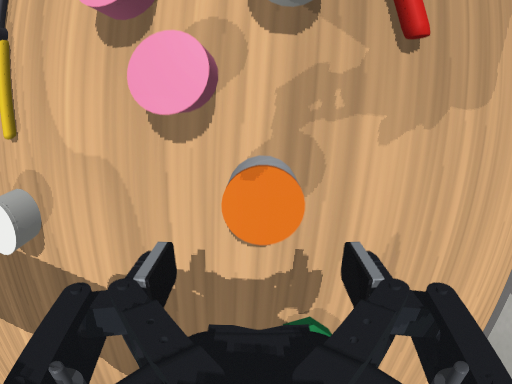

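```bash
for i in 1 2 3; do python3 look.py w12 orange; done
```

```text
21.5 [ 0.6559 -0.1938  0.1049] [-3.13822845 -0.10007217  0.00774565] F [ 0.18  0.39 -0.44] op 0.08521702625054703
orange [262.5 206.9] [222, 168, 82, 79, 5146] [ 0.6582 -0.1909  0.046 ] tool mm [ 2.7 -2.6 58.9]
21.55 [ 0.6562 -0.1925  0.1065] [-3.13857583 -0.10198986  0.00507893] F [-0.47 -0.04  0.57] op 0.08538801097639563
orange [261.8 207.8] [221, 169, 82, 79, 5067] [ 0.6582 -0.191   0.046 ] tool mm [ 2.3 -1.3 60.5]
21.6 [ 0.6565 -0.1918  0.1077] [-3.13905212e+00 -1.03647714e-01  2.62105732e-03] F [ 0.54 -0.66  0.42] op 0.08537651708448968
orange [261.2 208.1] [221, 169, 82, 79, 5002] [ 0.6582 -0.191   0.046 ] tool mm [ 1.8 -0.7 61.7]
```

Orange lid at (261,208), about 1 mm off. Descending.

Request:
step_arm(
  steps=[
    [[1,0,40,0,0,0,1],[0,0,40,0,0,0,1],[0,0,22,0,0,0,1],[0,0,0,0,0,0,1],[0,0,0,0,0,0,1],[0,0,0,0,0,0,-1],[0,0,0,0,0,0,-1],[0,0,0,0,0,0,-1],[0,0,0,0,0,0,-1],[0,0,0,0,0,0,-1]],
  ],
)

```text
time_s: 22.65
tcp_pos: [0.659, -0.1922, 0.0093]
orientation: [0.0, 0.999, 0.033, 0.001]
ft_force: [-1.5, 1.4, 9.7]
opening: 0.0584
```

Request:
step_arm(
  steps=[
    [[0,0,0,0,0,0,-1],[0,0,-15,0,0,0,-1],[0,0,-40,0,0,0,-1],[0,0,-45,0,0,0,-1],[0,0,-45,0,0,0,-1],[0,0,-40,0,0,0,-1],[0,0,-15,0,0,0,-1],[0,0,0,0,0,0,-1],[0,0,0,0,0,0,-1],[0,0,0,0,0,0,-1]],
  ],
)

```text
time_s: 23.65
tcp_pos: [0.6574, -0.1919, 0.2044]
orientation: [-0.001, 0.999, 0.033, -0.001]
ft_force: [1.0, -0.5, -1.5]
opening: 0.0586
```

```bash
python3 weigh.py; python3 - <<'E'
from h import *
T,s=pose()
for t in [(.544,.05,.21),(.544,.128,.21)]: print(t,np.round(T[:3,:3].T@(np.array(t)-T[:3,3])*1e3,1))
E
```

```text
24.1 [ 0.05  0.08 -1.35] [0.42 0.47 0.43] [  0.   -76.66 -63.91  -0.     0.     0.  ] [ 0.658  -0.1921  0.2067] 0.05827896492209819
(0.544, 0.05, 0.21) [ -97.7 -249.1   -3.2]
(0.544, 0.128, 0.21) [ -92.5 -326.9   -3.2]
```

Request:
step_arm(
  steps=[
    [[-8,-20,0,0,0,0,-1],[-14,-35,0,0,0,0,-1],[-16,-40,0,0,0,0,-1],[-16,-40,0,0,0,0,-1],[-16,-40,0,0,0,0,-1],[-14,-35,0,0,0,0,-1],[-10,-25,0,0,0,0,-1],[-4,-14,0,0,0,0,-1],[0,0,0,0,0,0,-1],[0,0,0,0,0,0,-1]],
  ],
)

```text
time_s: 25.15
tcp_pos: [0.5441, 0.0495, 0.2069]
orientation: [0.0, 0.999, 0.033, 0.0]
ft_force: [-0.4, -0.7, -1.3]
opening: 0.0586
```

```bash
Z=.1 python3 look.py w13 blue; Z=.1 python3 look.py w13 blue
```

```text
25.15 [0.5441 0.0495 0.2069] [3.13953427e+00 1.04552204e-01 3.85272373e-04] F [-0.36 -0.71 -1.26] op 0.05857380476502786
blue [263.9 101. ] [229, 67, 71, 69, 3903] [0.5433 0.1271 0.1   ] tool mm [  4.3 -77.6 106.8]
25.2 [0.5441 0.0492 0.2068] [ 3.13962353e+00  1.03420766e-01 -1.43253831e-05] F [-0.41 -1.14 -1.21] op 0.05853115531622273
blue [263.8 100.5] [229, 66, 71, 70, 3918] [0.5433 0.1272 0.1   ] tool mm [  4.3 -78.  106.7]
```

View pics/w13.png

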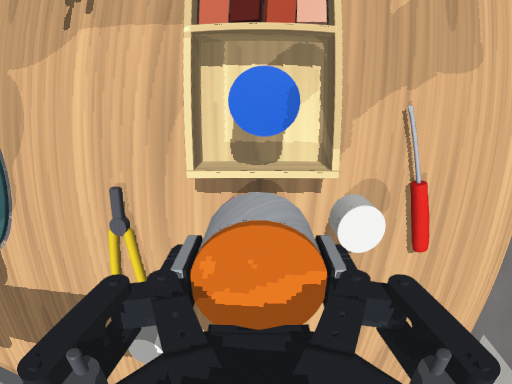

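Request:
step_arm(
  steps=[
    [[2,-30,0,0,0,0,-1],[2,-30,0,0,0,0,-1],[1,-18,0,0,0,0,-1],[0,0,20,0,0,0,-1],[0,0,30,0,0,0,-1],[0,0,25,0,0,0,-1],[0,0,10,0,0,0,-1],[0,0,6,0,0,0,-1],[0,0,0,0,0,0,-1],[0,0,0,0,0,0,-1]],
  ],
)

```text
time_s: 26.25
tcp_pos: [0.5441, 0.1279, 0.117]
orientation: [-0.0, 0.999, 0.033, 0.001]
ft_force: [0.1, -0.5, -0.9]
opening: 0.0588
```

```bash
python3 look.py w14;python3 - <<'E'
from h import *
for n in ["scene","side"]:
    im=robot.snapshot(n);cv2.imwrite(f"pics/{n}14.png",cv2.resize(im[110:220,200:340][...,::-1],None,fx=5,fy=5,interpolation=cv2.INTER_CUBIC))
E
```

```text
26.25 [0.5441 0.1279 0.117 ] [-3.13972559e+00 -1.03668254e-01 -2.21247898e-03] F [ 0.15 -0.54 -0.93] op 0.05882507519095776
```

View pics/side14.png

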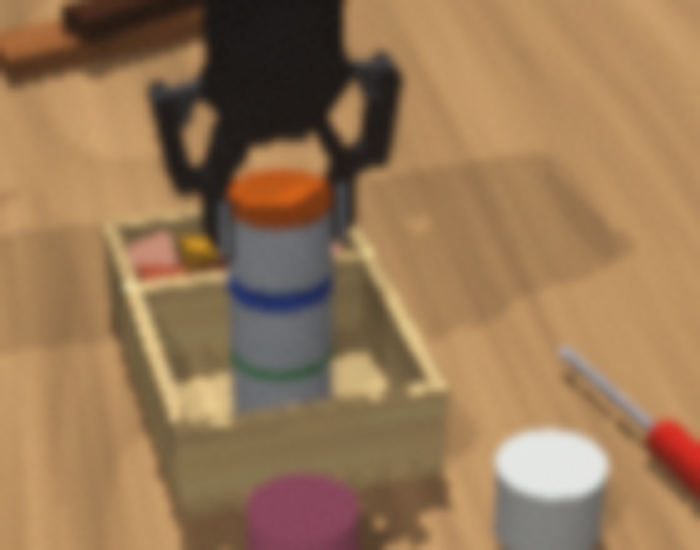

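View pics/scene14.png

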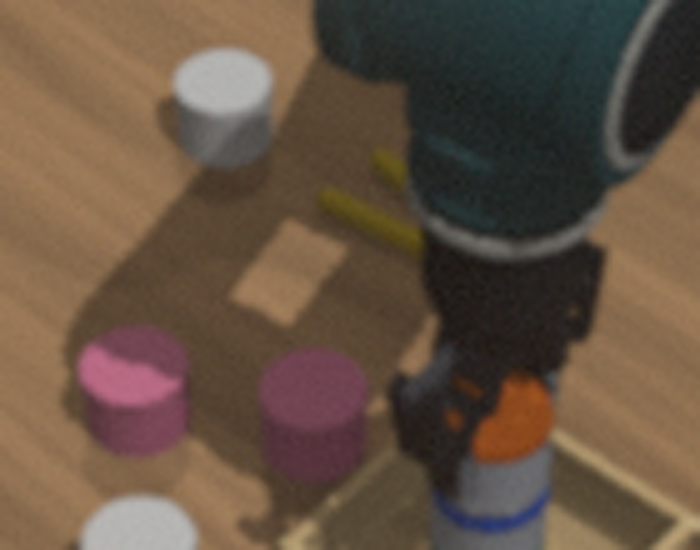

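Aligned over blue in both views. Lowering gently.

Request:
step_arm(
  steps=[
    [[0,0,1,0,0,0,-1],[0,0,1,0,0,0,-1],[0,0,1,0,0,0,-1],[0,0,1,0,0,0,-1],[0,0,1,0,0,0,-1],[0,0,1,0,0,0,-1],[0,0,0,0,0,0,-1],[0,0,0,0,0,0,-1],[0,0,0,0,0,0,-1],[0,0,0,0,0,0,-1]],
  ],
)

```text
time_s: 27.4
tcp_pos: [0.5436, 0.1281, 0.1099]
orientation: [-0.0, 0.999, 0.033, 0.0]
ft_force: [0.4, -0.7, -2.1]
opening: 0.0583
```

Request:
step_arm(
  steps=[
    [[0,0,0.5,0,0,0,-1],[0,0,0.5,0,0,0,-1],[0,0,0.5,0,0,0,-1],[0,0,0.5,0,0,0,-1],[0,0,0,0,0,0,-1],[0,0,0,0,0,0,-1],[0,0,0,0,0,0,-1],[0,0,0,0,0,0,-1],[0,0,0,0,0,0,-1],[0,0,0,0,0,0,-1]],
  ],
)

```text
time_s: 28.4
tcp_pos: [0.5438, 0.1281, 0.1093]
orientation: [-0.0, 0.999, 0.033, 0.001]
ft_force: [-5.4, -1.1, 13.8]
opening: 0.0583
```

Contact at z 0.1093, about 15 N. Backing off 1.2 mm, then releasing and rising straight up.

Request:
step_arm(
  steps=[
    [[0,0,-1.2,0,0,0,-1],[0,0,0,0,0,0,-1],[0,0,0,0,0,0,1],[0,0,0,0,0,0,1],[0,0,0,0,0,0,1],[0,0,0,0,0,0,1],[0,0,-15,0,0,0,1],[0,0,-35,0,0,0,1],[0,0,-35,0,0,0,1],[0,0,-15,0,0,0,1]],
  ],
)

```text
time_s: 29.4
tcp_pos: [0.5443, 0.1282, 0.2138]
orientation: [-0.0, 0.999, 0.033, 0.002]
ft_force: [-0.0, 0.7, 0.5]
opening: 0.0856
```

```bash
Z=.146 python3 look.py w15 orange; python3 - <<'E'
from h import *
A={}
for n in ["scene","side"]:
    im=robot.snapshot(n);cv2.imwrite(f"pics/{n}15f.png",im[...,::-1]);cv2.imwrite(f"pics/{n}15.png",cv2.resize(im[110:240,200:340][...,::-1],None,fx=4,fy=4,interpolation=cv2.INTER_CUBIC))
    for a,b in blobs(im,"orange",100):
        if 250<a[0]<320 and 130<a[1]<220: print(n,a,np.round(plane(ray(n,a),.146),4));A[n]=ray(n,a)
    
if len(A)==2: print(tri(list(A.values())))
E
```

```text
29.4 [0.5443 0.1282 0.2138] [-3.13917581 -0.10416405 -0.00715155] F [-0.01  0.74  0.51] op 0.08560945066461983
orange [272.9  83.9] [258, 69, 32, 31, 907] [0.5485 0.2179 0.146 ] tool mm [  9.8 -89.2  67.9]
orange [208.   85.3] [194, 71, 30, 30, 860] [0.5035 0.2145 0.146 ] tool mm [-35.4 -88.8  67.7]
orange [256.8 205.4] [218, 168, 79, 76, 4758] [0.5432 0.1288 0.146 ] tool mm [-1.4 -0.6 67.8]
scene [298.3 194.2] [0.545  0.1282 0.146 ]
side [255.2 151.3] [0.5436 0.1251 0.146 ]
(array([0.54406312, 0.12739075, 0.14460671]), [np.float64(0.04928175804128343), np.float64(0.049281758041031805)])
```

View pics/side15.png

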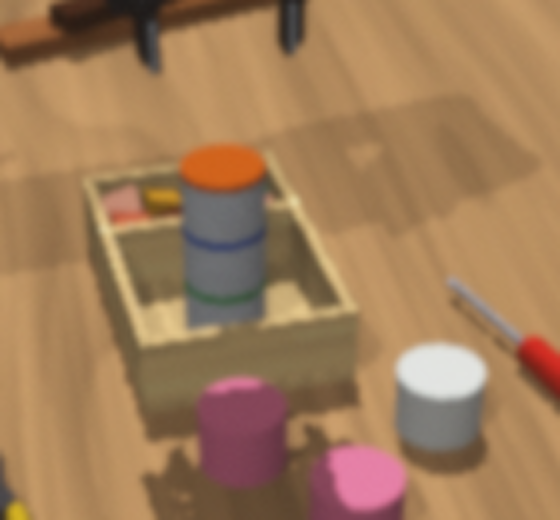

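View pics/scene15f.png

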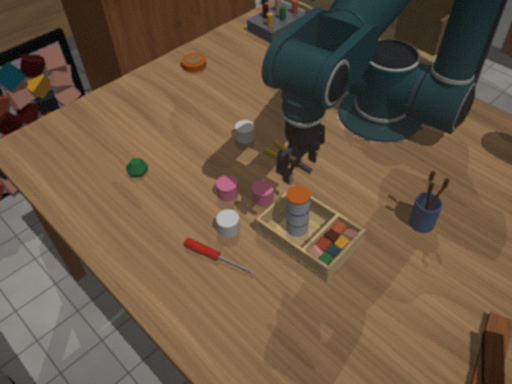

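The column is straight: green, blue, orange, with the lid top triangulated at z 0.145 (expected 0.146). Gripper is clear. I'll let it settle, then hand in.

Request:
step_arm(
  steps=[
    [[0,0,-10,0,0,0,1],[0,0,0,0,0,0,1],[0,0,0,0,0,0,1],[0,0,0,0,0,0,1],[0,0,0,0,0,0,1],[0,0,0,0,0,0,1],[0,0,0,0,0,0,1],[0,0,0,0,0,0,1],[0,0,0,0,0,0,1],[0,0,0,0,0,0,1]],
  ],
)

```text
time_s: 30.55
tcp_pos: [0.5435, 0.128, 0.219]
orientation: [0.0, 0.999, 0.033, -0.0]
ft_force: [0.1, 0.2, 0.8]
opening: 0.0855
```

```bash
Z=.146 python3 look.py w16 orange | grep -E "25[0-9]\.|F"; python3 -c "
from station import robot
print(robot.finish_job())"
```

```text
30.55 [0.5435 0.128  0.219 ] [ 3.13984966e+00  1.04168191e-01 -5.27852108e-05] F [0.11 0.18 0.8 ] op 0.08545679128242491
orange [258.3 202.6] [220, 166, 77, 74, 4531] [0.5432 0.1291 0.146 ] tool mm [-0.3 -1.  73. ]
the job is handed in; nothing more can be done
None
```

The three tins stand as one upright column in the empty bay, and I handed the job in at about 30.6 s; no verdict was reported.

**Weights:** Green came to about 6.9 N (0.70 kg), blue about 3.9 N (0.40 kg) and orange about 1.4 N (0.15 kg). Green went in first, then blue, then orange. I placed green before hefting blue, because the judged loads already ruled out blue being heavier; hefting blue then confirmed it.

**Last checks:**
- **Alignment:** The measured lid centres of all three tins agreed within about 3 mm, at about (0.544, 0.128). That is roughly 5 mm from the bay's measured centre.
- **Height:** The top lid measured z = 0.145 m, against 0.146 m expected.
- **Clearance:** The gripper was open and clear, and the last views showed nothing else visibly moved. The pliers were only partly in view in those pictures.
- **Contact:** Each set-down pressed with roughly 15–18 N, well under the 80 N limit.

**Disagreement:** The side camera's y readings ran 2–4 mm low against the other views, which is within tolerance. No check failed.

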